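# Count along the dock rail and push the timer into the third gap

## Robot

A 7-joint arm with a two-finger parallel gripper is mounted at the origin on a cart in front of the work surface, level with it; the furniture and walls round the work are solid. World frame = base frame: x ahead of the robot, y to its left, z up, the work surface at z = 0. Lengths are in m, angles in rad, forces in N, time in s.
With the tool pointing down it reaches from about 0.4 to 0.85 m from the base axis. Payload 10.4 kg.
Tool frame: the origin (TCP) lies midway between the tips of the shut fingers; the grasp point (between the pads) lies 19 mm behind it; z points along the fingers, y is the line along which they close (so a half turn about z gives the same grasp; the last joint's range is limited). The gripper opens to 87 mm and grips with 3 to 60 N. Pads are 19 mm wide; open, the fingers measure 117 mm over their backs; the gripper's body (75 mm by 190 mm) begins 51 mm behind the grasp point.
Start: joints at [1.231, 0.332, -0.065, 1.46, 0.022, 1.35, -0.088], TCP at [0.195, -0.594, 0.193] pointing down, gripper open.
Joint ranges: [-2.6, 2.6], [-0.5, 2.12], [-1.47, 1.34], [0.16, 2.42], [-1.27, 4.41], [0.06, 2.06], [-2.6, 2.6]. Speed limits (rad/s): [2.22, 2.22, 2.79, 2.79, 3.14, 3.14, 3.14].

## Interface

Orientations are given as a unit quaternion [x, y, z, w].
In Python, from bench import r gives the robot as it stands.
- The arm moves only by the tool arm_command, never from a script. Its arguments are lists of equal length, an entry for each row: "xyz": the shift along the world's x, y, z in m, a list of three; "rot": the turn, a rotation vector about the world's x, y, z in rad, a list of three. In form: {"xyz": [[tx, ty, tz], ...], "rot": [[ax, ay, az], ...]}. A call has 1 to 20 rows; each row is the pose to reach, as a shift and turn from the pose commanded when the call began; what a row does not reach only later rows make up. A row lasts 1/12 s, in which the tool goes at most 41.7 mm and 7.16 degrees, less where a joint would pass 70% of its speed; a pose out of reach is approached as far as the arm can. A call with a gripper value outside its range is refused whole. "grip" is the opening, from 0 (shut) to 1 (fully open), set as the call begins (left out, the last holds). The fingers move at their own pace and stop on an object; "squeeze" is the grip in N (left out, the last holds). Time passes only in rows, so rows that repeat a pose let the fingers close. It gives the time, the measured TCP pose, the force, the opening and the grip force at its end, in the units of the state.
- r.read_state(): the state, without advancing time (a new reading comes with each control period).
- r.camera(name): name is "side" or "top"; returns the picture (384x512x3 uint8, red, green, blue); there is no depth.
- r.camera_model(name): a dict with "fx", "fy", "cx", "cy" (pixels), "T" (4x4, takes a point from camera to world coordinates). Camera axes: x right, y up, looking along -z (the intrinsics and any distortion apply to the point x, -y, -z); pixel columns grow to the right and rows downward; lengths in m; the calibration is good to about 2 mm. A picture is of the moment at which its call begins. camera_model takes no time and is no camera call.
- r.close_job(): hands the job in; it is judged then, once.
Trained networks look in the newest picture that a camera, given by its name, has taken for a name from the list of things; names that differ only in an ending like _2 or _b are one class to them, and where a whole thing is asked for, a point or a joint stands for the part that bears it (a point fixed in the world has none). Each returns a list of dicts, best first, with "conf" (0 to 1); they miss things now and then, are a little off and sometimes report something else, mostly with a low value. They report only what shows in the picture. A call takes as long as a camera call. They do not tell look-alikes from the thing itself.
- r.look_for(label, camera): "at" ([x, y, z] in m, in the coordinates of the camera as it stood for that picture, good to about 4 mm: the middle of the surface that is visible of it).
- r.spot_point(label, camera): "at" ([x, y, z] in m, in the coordinates of the camera as it stood for that picture, good to about 4 mm: a listed point, or the origin of a listed thing).
The state is a dict: "time": time; "joint_positions": joint angles; "joint_vel": joint speeds; "joint_torque": joint torques, N m; "ee_pos": TCP position; "eef_rot": TCP orientation; "ft_force": force on the tool from outside, world axes, zero at the start; "torque": the same for the moment, N m; "width": finger opening in m; "grip_force": force on a finger pad.
Only numpy, scipy, OpenCV 4.12 (cv2) and the standard library are available. Lean on these libraries where they do the work, as an engineer would, in place of code of your own. Each camera call takes 0.05 s, during which the arm holds its last target. There are 200 camera calls.

## Task

With the gripper's fingers shut, set the fingertips on top of the rack's rail at its tall-post end and run them along it over the first and second gaps to the third, counting from the tall post, and no farther. Then take the fingers to the loose kitchen timer in front of the rack and push it, sliding on the table, into that third gap until it is fully home against the back wall. Never lift or tip the timer, leave the other things where they are, and finish clear of everything.

Things in the scene. Friction and masses are not known exactly. Their poses are not given: they have to be found in the camera images.
- rack: Fixed metal divider rack. Origin on the table under the rail's middle; gaps open to -x (to the robot), y along the rack. Five dividers, 6 mm thick, 42 mm high, at y = -184, -92, 0, 92, 184 mm, from x = -79 mm (round noses) to the back wall: four gaps 86 mm clear, centred at y = -138, -46, 46, 138 mm; the table is their floor. Back wall: front face x = -9 mm, 50 mm high; foot behind to x = 31 mm.
- rail: The rack's fixed, level top rail on the back wall; origin and axes as rack. It runs along y from -197 to 197 mm, 18 mm wide (x = -9 to 9 mm), flat top at z = 62 mm. Over each divider a smooth bump, 14 mm long in y, rises 2 mm above that top. Only fingertip contact with this rail counts as counting.
- tall_post: Fixed post with a ball on top, 109 mm tall (ball 22 mm, stem 14 mm, foot 26 x 22 mm), on the rail's line 212 mm from the rack's origin, at the rack's +y or -y end. Origin at its underside. Counting starts at this end: gaps 1, 2, 3, 4 are centred 74, 166, 258 and 350 mm from the post along the rail.
- short_post: Fixed plain aluminium post without a ball, 60 mm tall, at the other end of the rack, 212 mm from the rack's origin. Origin at its underside.
- timer: The loose kitchen timer to push, alone on the table in front of the rack: cream square base 62 x 62 mm (solid sides 60 x 60 mm, upright), 24 mm high, with a red dial (41 mm) and grip bar on top, 51 mm in all, 0.09 to 0.16 kg. Origin at the middle of its underside; x, y square to its sides. Home in a gap, its origin is at x = -39 mm in the rack's frame.
- docked_timer: A second timer of the same kind, already docked in the outermost gap at the rack's +y end (that is the first or the fourth gap, never the third). Bystander, leave it. Origin at the middle of its underside.
- tape: Bystander: roll of tape lying flat, 96 mm across, 25 mm high, left of the work. Origin at the middle of its underside.
- marker: Bystander: marker pen lying on the table, 135 mm long (along its y), 17 mm thick, right of the work. Origin at the middle of its underside.
Mind the look-alikes: they are no part of the job. What is shaped like the timer but pink or purple is not meant.

How it is judged:
On the way, in this order (a step that is already met when the one before it is completed fails the run):
1. the fingertips touch the top rail over the first gap from the tall post (contact force between the fingers and rail above 0.3 N and horizontal distance between the grasp point and tall_post between 0.044 and 0.104 m), for 0.1 s.
2. the fingertips touch the top rail over the second gap from the tall post (contact force between the fingers and rail above 0.3 N and horizontal distance between the grasp point and tall_post between 0.136 and 0.196 m), for 0.1 s.
3. the fingertips touch the top rail over the third gap from the tall post (contact force between the fingers and rail above 0.3 N and horizontal distance between the grasp point and tall_post between 0.228 and 0.288 m), for 0.1 s.
4. the timer is pushed into the third gap from the tall post (x of timer in the frame of rack above -0.06 m and horizontal distance between timer and tall_post between 0.24 and 0.285 m), for 0.1 s.
At the end, for the whole second after the job is handed in: The timer stands upright and at rest on the table in the third gap from the tall post, home against the back wall to within 8 mm (its origin at most 47 mm in front of the rack's origin) (x of timer in the frame of rack between -0.047 and -0.03 m and horizontal distance between timer and tall_post between 0.24 and 0.28 m and height (world z) of timer below 0.005 m and angle between timer's own z axis and vertical below 0.1 rad and linear speed of timer below 0.01 m/s); the robot touches nothing.
It fails at once if the fingers touch the rail beyond the third gap, over the fourth (contact force between the fingers and rail above 0.3 N and horizontal distance between the grasp point and tall_post above 0.325 m).
It fails at once if the timer is pushed into another gap (x of timer in the frame of rack above -0.075 m and (horizontal distance between timer and tall_post below 0.215 m or horizontal distance between timer and tall_post above 0.31 m)).
It fails at once if the timer is lifted (15 mm) or tipped (0.35 rad) (height (world z) of timer above 0.015 m or angle between timer's own z axis and vertical above 0.35 rad).
It fails at once if the docked timer is disturbed (12 mm) (distance of docked_timer from where it was at the start of the episode above 0.012 m).
It fails at once if the tape or the marker is disturbed (20 mm) (distance of any of tape, marker from where it was at the start of the episode above 0.02 m).
It also fails if it takes over 72 s, if anything falls off the work surface, if the arm or the gripper's body presses on something with over 40 N, if the wrist force passes 120 N, or if a joint passes its speed limit or range.

## Working session

There is one attempt and no reset: what is moved stays moved. The work goes in short steps, Python scripts to look and compute and a tool call to move; the robot and the scene stay as the last step left them, time stands still between calls to the robot, and variables do not carry over. Pictures are saved under pics/ and viewed, at most 10 in all, crops included, and the job is handed in when it is done.

Besides the shell and the picture viewer there is one more tool, called after "Request:" as name(argument=value, ...), one argument or row to a line, values as JSON. arm_command: Moves the arm, as the interface text tells. Its arguments: {"type":"object","properties":{"xyz":{"type":"array"},"rot":{"type":"array"},"grip":{"type":"number"},"squeeze":{"type":"number"}},"required":["xyz","rot"]}

```bash
mkdir -p pics; cat > h.py <<'E'
import numpy as np, cv2
from bench import r
def w(cam,p):
    T=np.array(r.camera_model(cam)["T"]); return (T@np.append(p,1))[:3]
E
python3 - <<'E'
from h import *
for c in ("top","side"):
    im=r.camera(c); cv2.imwrite(f"pics/{c}0.png",im[:,:,::-1])
    for n in ("rack","rail","tall_post","short_post","timer","docked_timer","tape","marker"):
        for d in r.spot_point(n,c)[:3]: print(c,n,round(d["conf"],2),w(c,d["at"]).round(3))
s=r.read_state(); print(s["time"],s["ee_pos"],s["eef_rot"],s["ft_force"])
E
```

```text
top rack 0.77 [ 0.673 -0.048  0.003]
top rail 0.64 [ 0.674 -0.041  0.004]
top tall_post 0.52 [ 0.685 -0.256  0.001]
top short_post 0.62 [0.659 0.167 0.001]
top short_post 0.49 [ 0.672 -0.043  0.002]
top timer 0.94 [ 0.486 -0.056 -0.003]
top timer 0.79 [ 0.411 -0.15   0.   ]
top docked_timer 0.79 [ 0.625  0.091 -0.002]
top tape 0.8 [0.467 0.302 0.005]
top marker 0.85 [ 0.448 -0.299  0.003]
side rack 0.7 [ 0.676 -0.046  0.001]
side rail 0.97 [ 0.671 -0.043  0.004]
side rail 0.62 [0.627 0.093 0.001]
side tall_post 0.52 [ 0.689 -0.257 -0.001]
side timer 0.88 [ 0.413 -0.15   0.003]
side timer 0.87 [ 0.485 -0.059 -0.002]
side timer 0.7 [ 0.357 -0.057 -0.003]
side docked_timer 0.67 [0.626 0.091 0.002]
side docked_timer 0.31 [ 0.445 -0.3    0.001]
side tape 0.81 [0.467 0.302 0.001]
side tape 0.16 [ 0.625  0.09  -0.002]
side marker 0.65 [ 0.674 -0.044  0.001]
side marker 0.5 [ 0.445 -0.301 -0.002]
0.9 [ 0.19474092 -0.59391665  0.19337624] [9.87481692e-01 1.57733656e-01 2.20410856e-05 4.48346455e-05] [-0.18289659  0.8725461  -0.33920135]
```

View pics/top0.png

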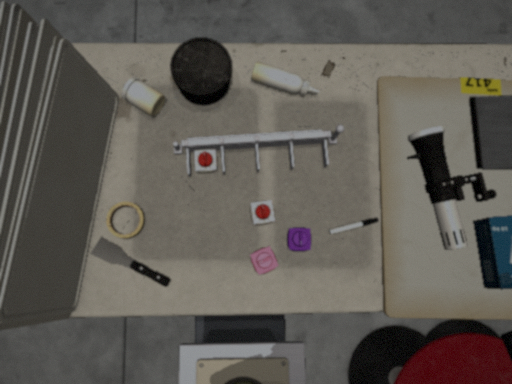

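View pics/side0.png

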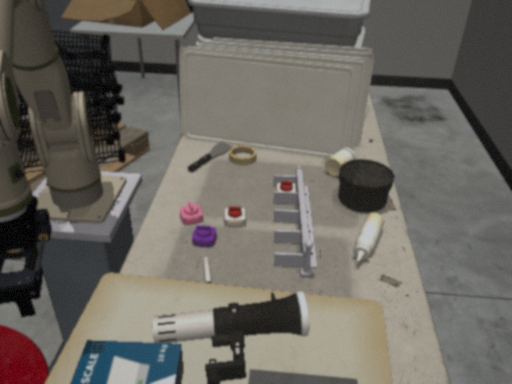

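The top view shows the rack across columns 180–335 near row 140, with the cream timer with the red dial at (262,211). The purple and pink look-alikes are at (299,239) and (263,260), tape at (126,219), marker at (355,226). The side view agrees. I'll zoom in to check the tall-post end and the rack's angle.

```bash
python3 - <<'E'
from h import *
t=cv2.imread("pics/top0.png");s=cv2.imread("pics/side0.png")
# model overlay
import itertools
def proj(cam,P):
    m=r.camera_model(cam);T=np.linalg.inv(np.array(m["T"]));q=(T@np.append(P,1))[:3]
    return np.array([m["cx"]+m["fx"]*q[0]/-q[2], m["cy"]+m["fy"]*-q[1]/-q[2]])
print({k:v for k,v in r.camera_model("top").items() if k!="T"})
o=np.array([.673,-.0445,0]);a=.066;R=np.array([[np.cos(a),-np.sin(a),0],[np.sin(a),np.cos(a),0],[0,0,1]])
k=5
A=cv2.resize(t[115:235,165:325+30],None,fx=4,fy=4,interpolation=cv2.INTER_CUBIC)
pts=[(x,y,62) for x in(-9,9) for y in(-197,197)]+[(-79,y,42) for y in(-184,-92,0,92,184)]+[(0,-212,109),(0,212,60)]
for p in pts:
    u=proj("top",o+R@np.array(p)/1e3); c=((u-[165,115]+.5)*4).astype(int); cv2.circle(A,tuple(map(int,c)),3,(0,255,0),1)
for p in itertools.product((-.031,.031),(-.031,.031)):
    u=proj("top",np.array([.486+p[0],-.0575+p[1],.024])); c=((u-[165,115]+.5)*4).astype(int); cv2.circle(A,tuple(map(int,c)),2,(255,0,0),1)
cv2.imwrite("pics/topc.png",A)
B=cv2.resize(s[160:290,220:330],None,fx=4,fy=4,interpolation=cv2.INTER_CUBIC)
for p in pts:
    u=proj("side",o+R@np.array(p)/1e3); c=((u-[220,160]+.5)*4).astype(int); cv2.circle(B,tuple(map(int,c)),3,(0,255,0),1)
for p in itertools.product((-.031,.031),(-.031,.031)):
    u=proj("side",np.array([.486+p[0],-.0575+p[1],.024])); c=((u-[220,160]+.5)*4).astype(int); cv2.circle(B,tuple(map(int,c)),2,(255,0,0),1)
cv2.imwrite("pics/sidec.png",B)
E
```

```text
{'fx': 444.8506710695034, 'fy': 444.8506710695034, 'cx': 249.23939943409007, 'cy': 191.6634235677746}
```

View pics/topc.png

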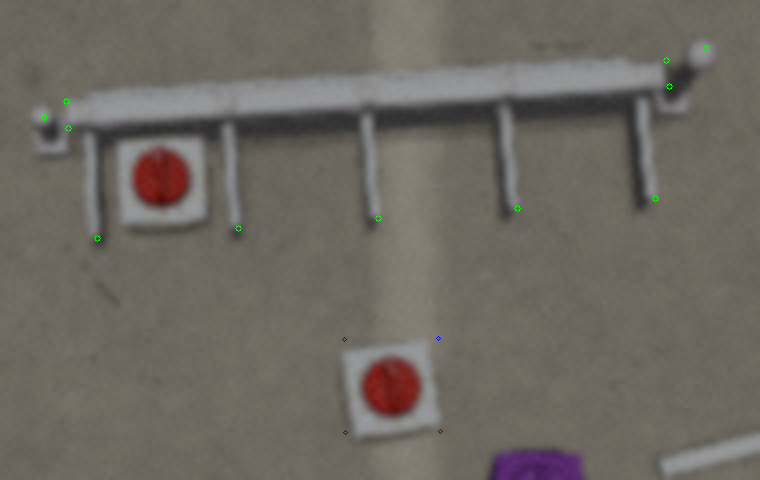

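View pics/sidec.png

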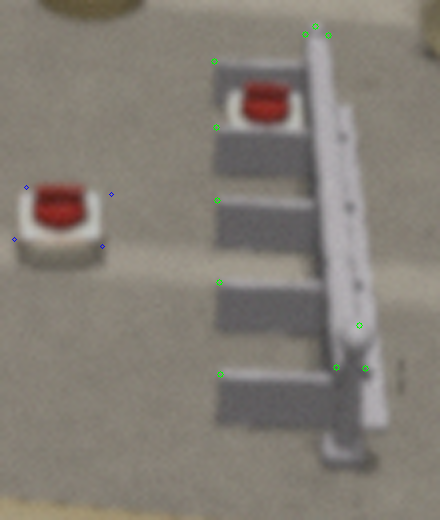

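The side crop shows the ball post at the near (-y) end, with its ball at crop (358,330), and the top crop agrees (ball at (701,52)). So gap 3 is centred at rack y = +46.

From both views I take the rack origin as about (0.672, -0.0435) with yaw 0.057. The timer is at about (0.4845, -0.0575) with yaw about 0.115.

Next I shut the gripper and move above the rail in gap 1.

Request:
arm_command(
  xyz=[
    [0.485,0.4,0],
    [0.485,0.4,0],
    [0.485,0.4,0],
    [0.485,0.4,0],
    [0.485,0.4,0],
    [0.485,0.4,0],
    [0.485,0.4,0],
    [0.485,0.4,0],
    [0.485,0.4,0],
    [0.485,0.4,0],
    [0.485,0.4,0],
    [0.485,0.4,0],
    [0.485,0.4,0],
    [0.485,0.4,0],
    [0.485,0.4,0],
    [0.485,0.4,0],
    [0.485,0.4,0],
    [0.485,0.4,0],
    [0.485,0.4,0],
    [0.485,0.4,0],
  ],
  rot=[
    [0,0,1.31],
    [0,0,1.31],
    [0,0,1.31],
    [0,0,1.31],
    [0,0,1.31],
    [0,0,1.31],
    [0,0,1.31],
    [0,0,1.31],
    [0,0,1.31],
    [0,0,1.31],
    [0,0,1.31],
    [0,0,1.31],
    [0,0,1.31],
    [0,0,1.31],
    [0,0,1.31],
    [0,0,1.31],
    [0,0,1.31],
    [0,0,1.31],
    [0,0,1.31],
    [0,0,1.31],
  ],
  grip=0,
)

```text
time: 2.57
ee_pos: [0.679, -0.1959, 0.1937]
eef_rot: [0.688, 0.726, -0.0, 0.0]
ft_force: [-0.2, -0.4, -0.2]
width: 0.0005
grip_force: 0.0
```

Request:
arm_command(
  xyz=[
    [0,0,-0.04],
    [0,0,-0.08],
    [0,0,-0.11],
    [0,0,-0.12],
    [0,0,-0.123],
    [0,0,-0.126],
    [0,0,-0.128],
    [0,0,-0.128],
  ],
  rot=[
    [0,0,0],
    [0,0,0],
    [0,0,0],
    [0,0,0],
    [0,0,0],
    [0,0,0],
    [0,0,0],
    [0,0,0],
  ],
)

```text
time: 3.23
ee_pos: [0.6808, -0.1943, 0.0673]
eef_rot: [0.687, 0.727, 0.001, 0.001]
ft_force: [-0.8, 0.3, -0.1]
width: 0.0006
grip_force: 0.0
```

```bash
python3 - <<'E'
from h import *
A=[]
for c,(x,y) in (("side",(220,160)),("top",(240,90))):
    im=r.camera(c)[:,:,::-1]; A.append(cv2.resize(im[y:y+130,x:x+110],None,fx=3.5,fy=3.5,interpolation=cv2.INTER_CUBIC))
cv2.imwrite("pics/n1.png",np.hstack(A))
s=r.read_state(); print(s["ee_pos"],s["ft_force"])
E
```

```text
[ 0.68059452 -0.19409821  0.06708936] [-0.14895765 -0.52868576  0.71810055]
```

View pics/n1.png

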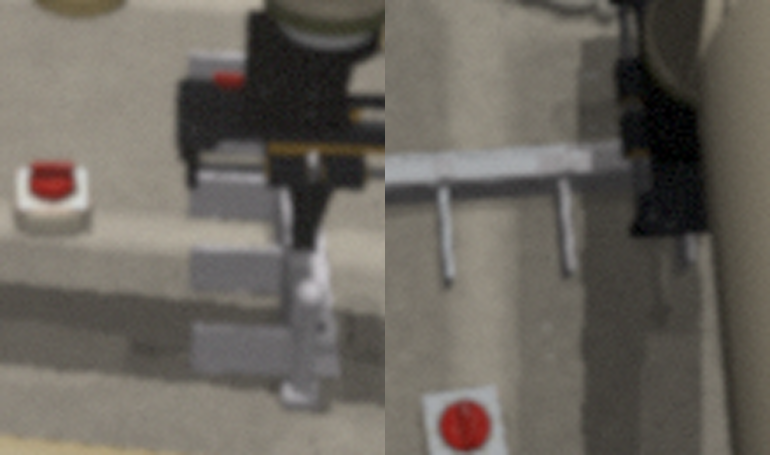

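The shut fingertips are just above the rail, between the first two dividers (side crop about (303,245)). Lowering slowly.

Request:
arm_command(
  xyz=[
    [0,0,-0.002],
    [0,0,-0.004],
    [0,0,-0.0055],
    [0,0,-0.0065],
    [0,0,-0.0065],
    [0,0,-0.0065],
  ],
  rot=[
    [0,0,0],
    [0,0,0],
    [0,0,0],
    [0,0,0],
    [0,0,0],
    [0,0,0],
  ],
)

```text
time: 3.83
ee_pos: [0.6796, -0.1939, 0.0588]
eef_rot: [0.687, 0.727, -0.0, -0.0]
ft_force: [0.1, -0.4, 1.3]
width: 0.0008
grip_force: 0.0
```

```bash
python3 - <<'E'
from h import *
F=[];P=[]
for i in range(6):
    r.camera("side"); s=r.read_state(); F.append(s["ft_force"]);P.append(s["ee_pos"])
print(np.mean(F,0),np.std(F,0),np.mean(P,0),s["joint_torque"])
E
```

```text
[ 0.00183512 -0.14101165 -0.03561759] [0.46755845 0.50867898 0.30545147] [ 0.67978161 -0.19390053  0.05894035] [-4.28676241e-03 -7.69928956e+01 -9.18663204e+00 -3.58827496e+01
 -5.31316793e-02  4.54757642e-02  8.07283004e-05]
```

```bash
python3 - <<'E'
from h import *
im=np.mean([r.camera("side").astype(float) for _ in range(4)],0).astype(np.uint8)[:,:,::-1]
print(np.array(r.camera_model("side")["T"]).round(3))
m=r.camera_model("side");T=np.linalg.inv(np.array(m["T"]))
B=cv2.resize(im[205:285,270:330],None,fx=7,fy=7,interpolation=cv2.INTER_CUBIC)
a=.057;R=np.array([[np.cos(a),-np.sin(a),0],[np.sin(a),np.cos(a),0],[0,0,1]])
def dot(P,col):
    q=(T@np.append(P,1))[:3];u=np.array([m["cx"]-m["fx"]*q[0]/q[2],m["cy"]+m["fy"]*q[1]/q[2]])
    cv2.circle(B,tuple(((u-[270,205]+.5)*7).astype(int).tolist()),3,col,1)
for y in range(-197,-80,15):
    for x in(-9,9): dot(np.array([.672,-.0435,0])+R@np.array([x,y,62])/1e3,(0,255,0))
dot(r.read_state()["ee_pos"],(0,0,255))
cv2.imwrite("pics/n2.png",B)
E
```

```text
[[ 0.996 -0.071  0.062  0.615]
 [ 0.091  0.56  -0.824 -1.158]
 [ 0.024  0.826  0.564  0.853]
 [ 0.     0.     0.     1.   ]]
```

View pics/n2.png

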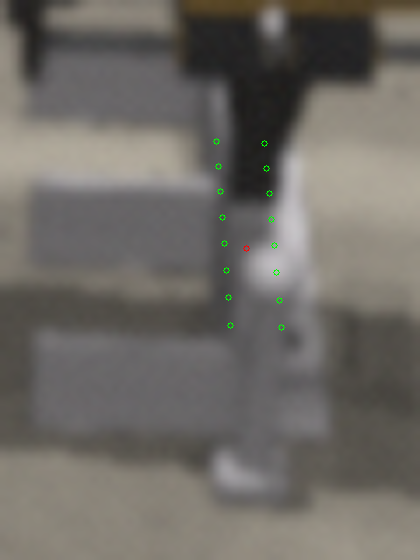

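The fingers are centred over the rail (crop columns 230–285) with the ball in front of them. There is no contact force yet, so I'll go lower in small steps.

Request:
arm_command(
  xyz=[
    [0,0,-0.001],
    [0,0,-0.002],
    [0,0,-0.002],
    [0,0,-0.002],
  ],
  rot=[
    [0,0,0],
    [0,0,0],
    [0,0,0],
    [0,0,0],
  ],
)

```text
time: 4.67
ee_pos: [0.6797, -0.1939, 0.0567]
eef_rot: [0.687, 0.727, 0.0, -0.0]
ft_force: [-0.1, 0.9, 0.6]
width: 0.0004
grip_force: 0.0
```

Request:
arm_command(
  xyz=[
    [0,0,-0.001],
    [0,0,-0.002],
    [0,0,-0.002],
    [0,0,-0.002],
  ],
  rot=[
    [0,0,0],
    [0,0,0],
    [0,0,0],
    [0,0,0],
  ],
)

```text
time: 5.0
ee_pos: [0.6797, -0.1939, 0.0547]
eef_rot: [0.687, 0.727, -0.0, -0.0]
ft_force: [0.9, 0.8, 1.0]
width: 0.0008
grip_force: 0.0
```

```bash
python3 - <<'E'
from h import *
np.save("low.npy",np.mean([r.camera("side").astype(float) for _ in range(4)],0)); print(r.read_state()["ft_force"],r.read_state()["ee_pos"])
E
```

```text
[ 0.69366888  0.24533765 -0.08130639] [ 0.67973685 -0.19390492  0.05491674]
```

Request:
arm_command(
  xyz=[
    [0,0,0.03],
    [0,0,0.05],
    [0,0,0.05],
    [0,0,0.05],
  ],
  rot=[
    [0,0,0],
    [0,0,0],
    [0,0,0],
    [0,0,0],
  ],
)

```text
time: 5.53
ee_pos: [0.6806, -0.194, 0.1064]
eef_rot: [0.687, 0.727, 0.001, 0.001]
ft_force: [-0.2, 0.3, -0.4]
width: 0.0004
grip_force: 0.0
```

```bash
python3 - <<'E'
from h import *
hi=np.mean([r.camera("side").astype(float) for _ in range(4)],0); np.save("hi.npy",hi)
lo=np.load("low.npy")
m=r.camera_model("side");T=np.linalg.inv(np.array(m["T"]));p=np.array(r.read_state()["ee_pos"])
ims=[]
for im,z0 in((lo,.0547),(hi,p[2])):
    B=cv2.resize(im.astype(np.uint8)[190:270,280:330,::-1],None,fx=7,fy=7,interpolation=cv2.INTER_CUBIC)
    for z in np.arange(z0,z0+.07,.01):
      for dx in (-.0125,.0125):
        q=(T@np.array([p[0]+dx,p[1],z,1]))[:3];u=np.array([m["cx"]-m["fx"]*q[0]/q[2],m["cy"]+m["fy"]*q[1]/q[2]])
        cv2.circle(B,tuple(((u-[280,190]+.5)*7).astype(int).tolist()),3,(0,0,255),1)
    ims.append(B)
cv2.imwrite("pics/n3.png",np.hstack(ims))
E
```

```text
(no output)
```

View pics/n3.png

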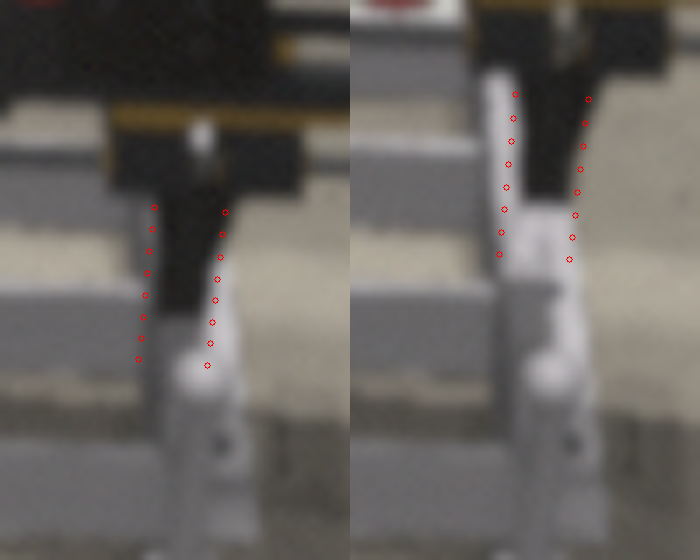

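The picture is ambiguous below the dark part of the finger (row 200 on the right). It could be a pale pad or lit rail. I'll move the fingers in front of the rail, over plain background, to see where the tip really is.

Request:
arm_command(
  xyz=[
    [-0.04,0,0],
    [-0.08,0,0],
    [-0.12,0,0],
    [-0.14,0,0],
    [-0.14,0,0],
    [-0.14,0,0],
  ],
  rot=[
    [0,0,0],
    [0,0,0],
    [0,0,0],
    [0,0,0],
    [0,0,0],
    [0,0,0],
  ],
)

```text
time: 6.23
ee_pos: [0.5388, -0.1945, 0.1047]
eef_rot: [0.687, 0.726, -0.0, 0.0]
ft_force: [-0.2, 0.4, 0.8]
width: 0.0005
grip_force: 0.0
```

```bash
python3 - <<'E'
from h import *
p=np.array(r.read_state()["ee_pos"]);print(p)
ims=[]
for c in("side","top"):
    m=r.camera_model(c);T=np.linalg.inv(np.array(m["T"]))
    im=np.mean([r.camera(c).astype(float) for _ in range(3)],0).astype(np.uint8)[:,:,::-1]
    def pr(P):
        q=(T@np.append(P,1))[:3]; return np.array([m["cx"]-m["fx"]*q[0]/q[2],m["cy"]+m["fy"]*q[1]/q[2]])
    o=(pr(p)-[30,50]).astype(int)
    B=cv2.resize(im[o[1]:o[1]+80,o[0]:o[0]+60],None,fx=6,fy=6,interpolation=cv2.INTER_CUBIC)
    for z in np.arange(0,.07,.01):
        cv2.circle(B,tuple(((pr(p+[0,0,z])-o+.5)*6).astype(int).tolist()),3,(0,0,255),1)
    ims.append(B)
cv2.imwrite("pics/n4.png",np.hstack(ims))
E
```

```text
[ 0.53877709 -0.19448258  0.10474928]
```

View pics/n4.png

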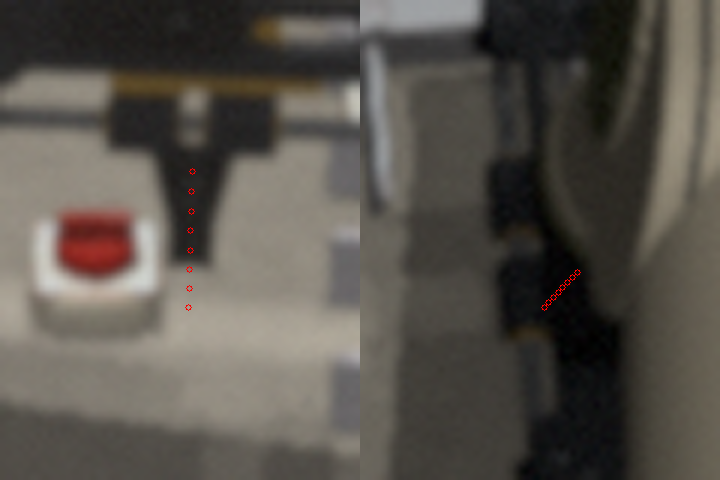

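Against the plain table, the tip in the side crop ends at row 262, while the reported TCP projects to row 307. So the real tips sit about 22 mm above the reported TCP, which explains the missing contact. I'll go back over the rail and descend further in small steps.

Request:
arm_command(
  xyz=[
    [0.04,0,0],
    [0.08,0,0],
    [0.12,0,0],
    [0.14,0,0],
    [0.14,0,0],
    [0.14,0,-0.03],
    [0.14,0,-0.05],
    [0.14,0,-0.052],
    [0.14,0,-0.054],
    [0.14,0,-0.056],
    [0.14,0,-0.056],
  ],
  rot=[
    [0,0,0],
    [0,0,0],
    [0,0,0],
    [0,0,0],
    [0,0,0],
    [0,0,0],
    [0,0,0],
    [0,0,0],
    [0,0,0],
    [0,0,0],
    [0,0,0],
  ],
)

```text
time: 7.45
ee_pos: [0.6804, -0.1941, 0.0502]
eef_rot: [0.687, 0.727, 0.0, 0.001]
ft_force: [0.1, 0.3, 0.3]
width: 0.0004
grip_force: 0.0
```

Request:
arm_command(
  xyz=[
    [0,0,-0.001],
    [0,0,-0.002],
    [0,0,-0.003],
    [0,0,-0.003],
    [0,0,-0.003],
  ],
  rot=[
    [0,0,0],
    [0,0,0],
    [0,0,0],
    [0,0,0],
    [0,0,0],
  ],
)

```text
time: 7.87
ee_pos: [0.6798, -0.1939, 0.046]
eef_rot: [0.687, 0.727, 0.0, 0.0]
ft_force: [-0.3, 0.7, -0.1]
width: 0.0003
grip_force: 0.0
```

Request:
arm_command(
  xyz=[
    [0,0,-0.001],
    [0,0,-0.002],
    [0,0,-0.003],
    [0,0,-0.003],
    [0,0,-0.003],
  ],
  rot=[
    [0,0,0],
    [0,0,0],
    [0,0,0],
    [0,0,0],
    [0,0,0],
  ],
)

```text
time: 8.28
ee_pos: [0.6796, -0.1938, 0.0427]
eef_rot: [0.687, 0.727, -0.0, -0.0]
ft_force: [0.4, -0.6, 0.4]
width: 0.0005
grip_force: 0.0
```

Request:
arm_command(
  xyz=[
    [0,0,-0.001],
    [0,0,-0.002],
    [0,0,-0.002],
    [0,0,-0.002],
  ],
  rot=[
    [0,0,0],
    [0,0,0],
    [0,0,0],
    [0,0,0],
  ],
)

```text
time: 8.62
ee_pos: [0.6797, -0.1939, 0.0408]
eef_rot: [0.687, 0.727, 0.0, -0.0]
ft_force: [-0.2, 0.1, 0.9]
width: 0.0004
grip_force: 0.0
```

Request:
arm_command(
  xyz=[
    [0,0,-0.001],
    [0,0,-0.002],
    [0,0,-0.002],
    [0,0,-0.002],
  ],
  rot=[
    [0,0,0],
    [0,0,0],
    [0,0,0],
    [0,0,0],
  ],
)

```text
time: 8.95
ee_pos: [0.6796, -0.1939, 0.0388]
eef_rot: [0.687, 0.727, -0.0, -0.0]
ft_force: [0.7, 0.1, -0.9]
width: 0.0004
grip_force: 0.0
```

Request:
arm_command(
  xyz=[
    [0,0,-0.001],
    [0,0,-0.002],
    [0,0,-0.002],
    [0,0,-0.002],
  ],
  rot=[
    [0,0,0],
    [0,0,0],
    [0,0,0],
    [0,0,0],
  ],
)

```text
time: 9.28
ee_pos: [0.6797, -0.1939, 0.0368]
eef_rot: [0.687, 0.727, -0.0, -0.0]
ft_force: [-0.3, -0.4, -0.7]
width: 0.0004
grip_force: 0.0
```

```bash
cat > tip.py <<'E'
from h import *
m=r.camera_model("side");T=np.linalg.inv(np.array(m["T"]))
def pr(P):
    q=(T@np.append(P,1))[:3]; return np.array([m["cx"]-m["fx"]*q[0]/q[2],m["cy"]+m["fy"]*q[1]/q[2]])
def tip():
    F=[];im=0
    for i in range(4): im=im+r.camera("side").astype(float)/4; F.append(r.read_state()["ft_force"])
    p=np.array(r.read_state()["ee_pos"]); g=im.mean(2)
    u=pr(p); c=int(round(u[0]))
    print("F",np.mean(F,0).round(2),"p",p.round(4),"tcp px",u.round(1)); r0=int(u[1])-26
    print(r0,"rows x cols",c-6,c+6); print(g[r0:int(u[1])+6,c-6:c+7].astype(int))
E
python3 - <<'E'
from tip import *
tip()
E
```

```text
F [-0.04 -0.08  0.06] p [ 0.6798 -0.1939  0.0369] tcp px [303.9 246.6]
220 rows x cols 298 310
[[ 36  35  34  37  33  36  35  37  40  45  47  48  47]
 [ 32  34  36  35  31  36  36  35  38  37  38  38  41]
 [ 42  39  39  36  36  34  34  34  34  34  33  34  36]
 [ 58  49  43  37  34  35  30  33  31  30  30  31  31]
 [ 79  65  50  41  34  30  32  32  33  30  29  29  34]
 [ 94  74  61  44  35  30  30  34  33  32  30  30  32]
 [ 99  81  66  51  38  31  29  32  31  30  30  31  33]
 [102  84  71  58  40  31  30  32  32  34  30  33  40]
 [108  87  76  62  43  31  30  29  31  31  32  34  51]
 [121 101  85  66  45  30  28  32  34  31  34  38  64]
 [138 124 103  76  48  31  32  31  33  30  32  41  77]
 [140 134 112  80  46  33  30  29  33  32  36  55  97]
 [124 120 105  77  47  32  32  34  31  32  40  71 120]
 [106 104  90  68  42  30  31  33  32  35  51  93 142]
 [101  96  84  62  41  31  32  30  34  39  62 111 161]
 [101  97  80  60  39  30  34  34  34  39  69 123 170]
 [ 98  93  81  59  41  31  31  34  32  41  72 127 173]
 [ 99  94  81  60  41  35  32  33  34  42  78 129 175]
 [100  93  80  62  43  33  34  37  43  57  88 136 175]
 [100  96  80  62  45  40  43  52  69  87 114 148 176]
 [100  94  82  66  56  55  66  84 109 131 150 167 178]
 [ 98  93  81  70  67  72  88 114 142 161 176 181 181]
 [ 97  90  80  71  73  84 103 131 156 174 185 188 183]
 [ 94  87  78  74  76  85 107 134 156 173 182 186 179]
 [ 99  90  78  72  77  84 102 126 147 162 171 173 168]
 [106  97  82  72  74  82  95 115 130 145 153 154 151]
 [106  96  82  71  74  81  91 104 115 125 131 132 130]
 [ 95  88  77  70  72  82  92  97  99 106 112 113 111]
 [ 80  77  72  70  72  83  94  97  95  97  99 100 100]
 [ 70  69  70  70  74  85  95  97  91  92  96  96 100]
 [ 69  68  70  68  74  85  95  97  94  95  98  97  99]
 [ 70  67  70  72  76  85  93  94  93  96  98  97  97]]
```

Request:
arm_command(
  xyz=[
    [0,0,-0.001],
    [0,0,-0.002],
    [0,0,-0.002],
    [0,0,-0.002],
  ],
  rot=[
    [0,0,0],
    [0,0,0],
    [0,0,0],
    [0,0,0],
  ],
)

```text
time: 9.82
ee_pos: [0.6796, -0.1939, 0.0347]
eef_rot: [0.687, 0.727, -0.0, -0.0]
ft_force: [0.4, 0.3, 0.6]
width: 0.0003
grip_force: 0.0
```

Request:
arm_command(
  xyz=[
    [0,0,-0.001],
    [0,0,-0.002],
    [0,0,-0.002],
    [0,0,-0.002],
  ],
  rot=[
    [0,0,0],
    [0,0,0],
    [0,0,0],
    [0,0,0],
  ],
)

```text
time: 10.15
ee_pos: [0.6798, -0.194, 0.0334]
eef_rot: [0.687, 0.727, 0.0, 0.0]
ft_force: [-3.3, 0.7, 4.8]
width: 0.001
grip_force: 2.6
```

Contact at 4.8 N (reported z 0.0334). Now sliding along the rail over bump 1 to gap 2.

Request:
arm_command(
  xyz=[
    [0,0.003,-0.0005],
    [-0.0006,0.01,-0.0005],
    [-0.0011,0.02,-0.0005],
    [-0.0017,0.03,-0.0005],
    [-0.0023,0.04,-0.0005],
    [-0.0029,0.05,-0.0005],
    [-0.0034,0.06,-0.0005],
    [-0.004,0.07,-0.0005],
    [-0.0046,0.08,-0.0005],
    [-0.0051,0.09,-0.0005],
    [-0.0055,0.097,-0.0005],
    [-0.0055,0.097,-0.0005],
  ],
  rot=[
    [0,0,0],
    [0,0,0],
    [0,0,0],
    [0,0,0],
    [0,0,0],
    [0,0,0],
    [0,0,0],
    [0,0,0],
    [0,0,0],
    [0,0,0],
    [0,0,0],
    [0,0,0],
  ],
)

```text
time: 11.15
ee_pos: [0.6751, -0.0955, 0.0334]
eef_rot: [0.687, 0.727, 0.001, 0.001]
ft_force: [-1.2, 1.8, 7.1]
width: 0.0006
grip_force: 4.0
```

```bash
python3 - <<'E'
from h import *
F=[];P=[];G=[]
for i in range(5):
    r.camera("side"); s=r.read_state(); F.append(s["ft_force"]);P.append(s["ee_pos"]);G.append(s["grip_force"])
print(np.mean(F,0),np.mean(P,0),np.mean(G))
E
```

```text
[-0.42383549  1.30090647  8.05012374] [ 0.67502875 -0.09547877  0.03336447] 4.11657932336675
```

Request:
arm_command(
  xyz=[
    [-0.0003,0.005,0],
    [-0.0009,0.015,0],
    [-0.0014,0.025,0],
    [-0.002,0.035,0],
    [-0.0026,0.045,0],
    [-0.0031,0.055,0],
    [-0.0037,0.065,0],
    [-0.0043,0.075,0],
    [-0.0048,0.085,0],
    [-0.0054,0.095,0],
    [-0.0054,0.095,0],
    [-0.0054,0.095,0],
    [-0.0054,0.095,0],
  ],
  rot=[
    [0,0,0],
    [0,0,0],
    [0,0,0],
    [0,0,0],
    [0,0,0],
    [0,0,0],
    [0,0,0],
    [0,0,0],
    [0,0,0],
    [0,0,0],
    [0,0,0],
    [0,0,0],
    [0,0,0],
  ],
)

```text
time: 12.48
ee_pos: [0.6695, 0.0002, 0.0334]
eef_rot: [0.686, 0.727, 0.001, 0.0]
ft_force: [0.3, 0.9, 9.0]
width: 0.0006
grip_force: 4.5
```

All three gaps are counted, and contact held at 9 N. The rail contact puts the tip offset at about +28 mm. Now I lift, go to the -y side of the timer and open the fingers slightly for a stable two-point push.

Request:
arm_command(
  xyz=[
    [0,0,0.03],
    [0,0,0.06],
    [0,0,0.09],
    [-0.03,-0.02,0.09],
    [-0.06,-0.04,0.09],
    [-0.09,-0.06,0.09],
    [-0.12,-0.08,0.09],
    [-0.15,-0.1,0.09],
    [-0.178,-0.118,0.09],
    [-0.178,-0.118,0.07],
    [-0.178,-0.118,0.04],
    [-0.178,-0.118,0.01],
    [-0.178,-0.118,-0.01],
    [-0.178,-0.118,-0.02],
    [-0.178,-0.118,-0.025],
    [-0.178,-0.118,-0.025],
  ],
  rot=[
    [0,0,0],
    [0,0,0],
    [0,0,0],
    [0,0,0],
    [0,0,0.03],
    [0,0,0.058],
    [0,0,0.058],
    [0,0,0.058],
    [0,0,0.058],
    [0,0,0.058],
    [0,0,0.058],
    [0,0,0.058],
    [0,0,0.058],
    [0,0,0.058],
    [0,0,0.058],
    [0,0,0.058],
  ],
  grip=0.29,
)

```text
time: 13.82
ee_pos: [0.4905, -0.1192, 0.0068]
eef_rot: [0.665, 0.746, -0.0, -0.001]
ft_force: [-0.6, 0.7, -0.2]
width: 0.0251
grip_force: 0.0
```

```bash
python3 - <<'E'
from h import *
for c in("side","top"):
    im=r.camera(c)
    for d in r.spot_point("timer",c)[:3]: print(c,round(d["conf"],2),w(c,d["at"]).round(3))
    cv2.imwrite(f"pics/m_{c}.png",im[:,:,::-1])
from tip import pr
s=r.read_state();p=np.array(s["ee_pos"]);print(p,s["ft_force"],s["width"],pr(p),pr(p+[0,0,.028]))
im=cv2.imread("pics/m_side.png");o=(pr(p)-[60,60]).astype(int)
B=cv2.resize(im[o[1]:o[1]+100,o[0]:o[0]+110],None,fx=6,fy=6,interpolation=cv2.INTER_CUBIC)
for z in (0,.028): cv2.circle(B,tuple(((pr(p+[0,0,z])-o+.5)*6).astype(int).tolist()),3,(0,0,255),1)
cv2.imwrite("pics/n5.png",B)
E
```

```text
side 0.81 [ 0.415 -0.153 -0.   ]
side 0.68 [ 0.358 -0.058 -0.003]
side 0.65 [ 0.488 -0.059 -0.002]
top 0.98 [ 0.361 -0.058 -0.002]
top 0.42 [ 0.412 -0.15   0.   ]
[ 0.49179715 -0.12001358  0.00858766] [-0.68961452  0.48277086 -0.47571306] 0.025398588458271688 [234.80302853 231.74625386] [234.83662199 223.71880237]
```

View pics/n5.png

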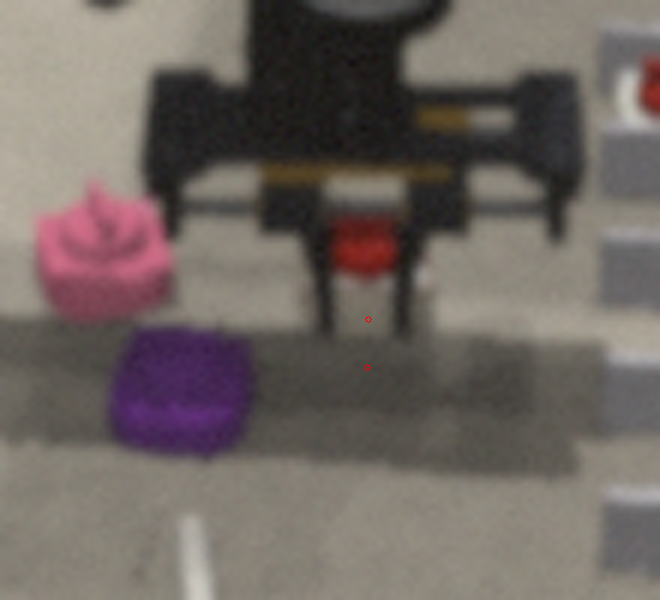

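The side crop shows the tips at row 332, straddling the timer's dial (365,248), and clear of the purple look-alike. They are still about 30 mm above the table, so I'll lower them.

Request:
arm_command(
  xyz=[
    [0,0,-0.007],
    [0,0,-0.014],
    [0,0,-0.018],
    [0,0,-0.021],
    [0,0,-0.021],
    [0,0,-0.021],
  ],
  rot=[
    [0,0,0],
    [0,0,0],
    [0,0,0],
    [0,0,0],
    [0,0,0],
    [0,0,0],
  ],
)

```text
time: 14.52
ee_pos: [0.4907, -0.1198, -0.0138]
eef_rot: [0.666, 0.746, -0.0, -0.0]
ft_force: [-0.6, 0.3, -0.8]
width: 0.0254
grip_force: 0.0
```

```bash
python3 - <<'E'
from h import *
F=[]
for i in range(5): r.camera("side"); F.append(r.read_state()["ft_force"])
print(np.mean(F,0),r.read_state()["ee_pos"])
E
```

```text
[-0.13236146  0.23373183 -0.13688364] [ 0.49099218 -0.11996299 -0.01343396]
```

Request:
arm_command(
  xyz=[
    [-0.0003,0.005,0],
    [-0.0007,0.01,0],
    [-0.001,0.014,0],
    [-0.0014,0.018,0],
    [-0.0018,0.022,0],
    [-0.0022,0.026,0],
    [-0.0026,0.03,0],
    [-0.003,0.034,0],
    [-0.0034,0.038,0],
    [-0.0038,0.042,0],
    [-0.0042,0.046,0],
    [-0.0046,0.05,0],
    [-0.005,0.054,0],
    [-0.0054,0.058,0],
    [-0.0058,0.061,0],
    [-0.0058,0.062,0],
    [-0.0058,0.062,0],
  ],
  rot=[
    [0,0,0],
    [0,0,0],
    [0,0,0],
    [0,0,0],
    [0,0,0],
    [0,0,0],
    [0,0,-0.006],
    [0,0,-0.012],
    [0,0,-0.018],
    [0,0,-0.024],
    [0,0,-0.03],
    [0,0,-0.036],
    [0,0,-0.042],
    [0,0,-0.048],
    [0,0,-0.054],
    [0,0,-0.058],
    [0,0,-0.058],
  ],
)

```text
time: 16.18
ee_pos: [0.485, -0.0575, -0.0136]
eef_rot: [0.687, 0.727, 0.0, -0.0]
ft_force: [-0.0, 0.4, 0.4]
width: 0.0253
grip_force: 0.0
```

```bash
cat > red.py <<'E'
from h import *
def red():
    for c in("side","top"):
        im=r.camera(c); hs=cv2.cvtColor(im,cv2.COLOR_RGB2HSV)
        mk=(((hs[...,0]<8)|(hs[...,0]>174))&(hs[...,1]>140)&(hs[...,2]>70)).astype(np.uint8)
        n,_,st,ce=cv2.connectedComponentsWithStats(mk)
        m=r.camera_model(c);T=np.array(m["T"])
        for i in range(1,n):
            if 15<st[i,4]<600:
                d=T[:3,:3]@np.array([(ce[i,0]-m["cx"])/m["fx"],-(ce[i,1]-m["cy"])/m["fy"],-1]);o=T[:3,3]
                P=o+d*(.038-o[2])/d[2]
                q=P[:2]-[.672,-.0435];a=.057
                print(c,st[i],P.round(4),"rack",np.array([q[0]*np.cos(a)+q[1]*np.sin(a),-q[0]*np.sin(a)+q[1]*np.cos(a)]).round(4))
        for n in("timer","docked_timer"):
            for e in r.spot_point(n,c)[:3]: print(c,n,round(e["conf"],2),w(c,e["at"]).round(3))
    s=r.read_state(); print(s["time"],s["ee_pos"],s["ft_force"],s["width"])
E
python3 -c "from red import *; red()"
```

```text
side [281 182  10   8  70] [0.6237 0.0851 0.038 ] rack [-0.0409  0.1311]
side [232 200   8   9  57] [ 0.4816 -0.0302  0.038 ] rack [-0.1894  0.0241]
side timer 0.88 [ 0.412 -0.153  0.002]
side timer 0.67 [ 0.358 -0.058 -0.001]
side timer 0.46 [ 0.486 -0.02  -0.004]
side docked_timer 0.47 [0.625 0.089 0.001]
side docked_timer 0.47 [ 0.677 -0.043  0.001]
top [199 153  13  13 129] [0.6228 0.093  0.038 ] rack [-0.0414  0.1391]
top [241 206  10  13  95] [ 0.4812 -0.0125  0.038 ] rack [-0.1887  0.0419]
top timer 0.76 [ 0.359 -0.057 -0.001]
top timer 0.72 [ 0.483 -0.012  0.002]
top docked_timer 0.69 [0.626 0.093 0.   ]
16.4833 [ 0.4850264  -0.05808004 -0.01364099] [ 0.59193833  0.29451843 -0.11817318] 0.02545384046119564
```

Request:
arm_command(
  xyz=[
    [-0.0002,0.003,0],
    [-0.0004,0.006,0],
    [-0.0005,0.009,0],
    [-0.0005,0.009,0],
    [-0.0005,0.004,0],
    [-0.0005,-0.01,0],
    [-0.0005,-0.03,0],
    [-0.0005,-0.05,0],
    [-0.0005,-0.05,0.02],
    [-0.0005,-0.05,0.06],
    [-0.0005,-0.05,0.09],
    [-0.0005,-0.05,0.11],
    [-0.03,-0.05,0.13],
    [-0.06,-0.05,0.13],
    [-0.09,-0.05,0.13],
    [-0.09,-0.08,0.13],
    [-0.09,-0.12,0.13],
    [-0.09,-0.16,0.13],
    [-0.09,-0.2,0.13],
    [-0.09,-0.2,0.13],
  ],
  rot=[
    [0,0,0],
    [0,0,0],
    [0,0,0],
    [0,0,0],
    [0,0,0],
    [0,0,0],
    [0,0,0],
    [0,0,0],
    [0,0,0],
    [0,0,0],
    [0,0,0],
    [0,0,0],
    [0,0,0],
    [0,0,0],
    [0,0,0],
    [0,0,0],
    [0,0,0],
    [0,0,0],
    [0,0,0],
    [0,0,0],
  ],
)

```text
time: 18.15
ee_pos: [0.3931, -0.2658, 0.1163]
eef_rot: [0.69, 0.724, -0.001, 0.001]
ft_force: [-0.8, 1.2, -0.3]
width: 0.0252
grip_force: 0.0
```

```bash
python3 - <<'E'
from red import *
red()
im=r.camera("top"); cv2.imwrite("pics/t6.png",im[:,:,::-1])
hs=cv2.cvtColor(im,cv2.COLOR_RGB2HSV); 
mk=((hs[...,2]>140)|((hs[...,1]>130)&((hs[...,0]<8)|(hs[...,0]>174)))).astype(np.uint8)[185:235,215:275]
n,l,st,ce=cv2.connectedComponentsWithStats(mk)
for i in range(1,n):
    if st[i,4]>150: print(st[i],cv2.minAreaRect(np.argwhere(l==i)[:,::-1].astype(np.float32)))
E
```

```text
side [281 182  10   8  67] [0.6238 0.0849 0.038 ] rack [-0.0408  0.1309]
side [231 197  11   9  76] [ 0.4822 -0.0175  0.038 ] rack [-0.188   0.0368]
side timer 0.79 [ 0.357 -0.058 -0.002]
side timer 0.74 [ 0.482 -0.011 -0.003]
side timer 0.56 [ 0.413 -0.151  0.003]
side docked_timer 0.72 [ 0.483 -0.01  -0.001]
side docked_timer 0.44 [0.625 0.09  0.002]
top [199 153  13  13 130] [0.6229 0.093  0.038 ] rack [-0.0413  0.1391]
top [238 206  13  13 128] [ 0.4804 -0.0078  0.038 ] rack [-0.1893  0.0465]
top timer 0.82 [ 0.413 -0.149 -0.001]
top timer 0.35 [0.658 0.164 0.002]
top docked_timer 0.98 [ 0.629  0.092 -0.003]
18.45 [ 0.39524667 -0.25684099  0.11641598] [ 1.16348112  0.52489831 -0.20561998] 0.02556051678342013
[ 18  17  22  22 222] ((28.5, 27.5), (21.0, 21.0), 90.0)
```

The lateral push landed well: the timer is at rack y ≈ 45 mm, compared against the docked timer's known 138 mm. Now I turn the tool 90° and go to the timer's front face.

Request:
arm_command(
  xyz=[
    [0.003,0.024,0],
    [0.006,0.05,0],
    [0.009,0.08,0],
    [0.012,0.11,0],
    [0.015,0.14,0],
    [0.018,0.165,0],
    [0.021,0.19,0],
    [0.024,0.215,0],
    [0.027,0.244,0],
    [0.027,0.244,0],
    [0.027,0.244,0],
    [0.027,0.244,0],
    [0.027,0.244,0],
    [0.027,0.244,0],
    [0.027,0.244,0],
    [0.027,0.244,0],
    [0.027,0.244,0],
  ],
  rot=[
    [0,0,0.12],
    [0,0,0.24],
    [0,0,0.36],
    [0,0,0.48],
    [0,0,0.6],
    [0,0,0.72],
    [0,0,0.84],
    [0,0,0.96],
    [0,0,1.08],
    [0,0,1.2],
    [0,0,1.32],
    [0,0,1.44],
    [0,0,1.56],
    [0,0,1.571],
    [0,0,1.571],
    [0,0,1.571],
    [0,0,1.571],
  ],
)

```text
time: 19.92
ee_pos: [0.4219, -0.0138, 0.1164]
eef_rot: [-0.027, 1.0, -0.0, -0.0]
ft_force: [-0.0, 0.4, -0.2]
width: 0.0251
grip_force: 0.0
```

Request:
arm_command(
  xyz=[
    [0,0,-0.03],
    [0,0,-0.06],
    [0,0,-0.09],
    [0,0,-0.11],
    [0,0,-0.12],
    [0,0,-0.126],
    [0,0,-0.13],
    [0,0,-0.13],
    [0,0,-0.13],
  ],
  rot=[
    [0,0,0],
    [0,0,0],
    [0,0,0],
    [0,0,0],
    [0,0,0],
    [0,0,0],
    [0,0,0],
    [0,0,0],
    [0,0,0],
  ],
)

```text
time: 20.67
ee_pos: [0.4228, -0.014, -0.0128]
eef_rot: [-0.028, 1.0, -0.0, 0.001]
ft_force: [-0.2, 0.2, 0.6]
width: 0.025
grip_force: 0.0
```

```bash
python3 -c "from red import *; red()"
```

```text
side [281 182  10   8  69] [0.6238 0.0854 0.038 ] rack [-0.0408  0.1314]
side [231 197  11   9  81] [ 0.4821 -0.0174  0.038 ] rack [-0.1881  0.0369]
side timer 0.95 [ 0.411 -0.15   0.005]
side timer 0.73 [ 0.483 -0.007 -0.002]
side timer 0.57 [ 0.357 -0.055 -0.003]
side docked_timer 0.5 [0.627 0.089 0.   ]
top [199 153  13  13 130] [0.6227 0.0929 0.038 ] rack [-0.0415  0.139 ]
top timer 0.74 [ 0.414 -0.152 -0.   ]
top docked_timer 0.63 [ 0.628  0.094 -0.001]
20.9667 [ 0.42237535 -0.0140432  -0.01319505] [-0.37828388  0.36610776  0.29198355] 0.025072457906040194
```

Request:
arm_command(
  xyz=[
    [0.006,0.0003,0],
    [0.012,0.0007,0],
    [0.017,0.001,0],
    [0.022,0.0013,0],
    [0.027,0.0015,0],
    [0.032,0.0018,0],
    [0.037,0.0021,0],
    [0.042,0.0024,0],
    [0.047,0.0027,0],
    [0.052,0.003,0],
    [0.057,0.0033,0],
    [0.062,0.0036,0],
    [0.067,0.0039,0],
    [0.072,0.0042,0],
    [0.076,0.0044,0],
    [0.08,0.0046,0],
    [0.08,0.0046,0],
  ],
  rot=[
    [0,0,0],
    [0,0,0],
    [0,0,0],
    [0,0,0],
    [0,0,0],
    [0,0,0],
    [0,0,0],
    [0,0,0],
    [0,0,0],
    [0,0,0],
    [0,0,0],
    [0,0,0],
    [0,0,0],
    [0,0,0],
    [0,0,0],
    [0,0,0],
    [0,0,0],
  ],
)

```text
time: 22.38
ee_pos: [0.5029, -0.0092, -0.0136]
eef_rot: [-0.028, 1.0, 0.0, 0.0]
ft_force: [-0.5, 0.9, -0.8]
width: 0.0254
grip_force: 0.0
```

```bash
python3 -c "from red import *; red()"
```

```text
side [281 182  10   8  69] [0.6238 0.0854 0.038 ] rack [-0.0408  0.1314]
side [254 198   8   9  52] [ 0.5465 -0.0151  0.038 ] rack [-0.1236  0.0355]
side timer 0.87 [ 0.546 -0.006 -0.006]
side timer 0.86 [ 0.357 -0.061 -0.003]
side timer 0.75 [ 0.412 -0.152  0.004]
side docked_timer 0.45 [0.628 0.092 0.002]
side docked_timer 0.22 [ 0.687 -0.255 -0.003]
top [199 153  13  13 131] [0.6228 0.0929 0.038 ] rack [-0.0413  0.139 ]
top timer 0.55 [ 0.413 -0.149 -0.   ]
top docked_timer 0.88 [ 0.627  0.093 -0.002]
22.6833 [ 0.50188597 -0.00938737 -0.01360716] [-0.18275616  0.26200497  0.01021268] 0.025131038886454085
```

Request:
arm_command(
  xyz=[
    [0.005,0.0004,0],
    [0.01,0.0008,0],
    [0.015,0.0012,0],
    [0.02,0.0015,0],
    [0.025,0.0018,0],
    [0.03,0.0021,0],
    [0.035,0.0024,0],
    [0.04,0.0027,0],
    [0.045,0.003,0],
    [0.05,0.0033,0],
    [0.055,0.0036,0],
    [0.06,0.0039,0],
    [0.065,0.0042,0],
    [0.07,0.0044,0],
    [0.074,0.0046,0],
    [0.077,0.0048,0],
    [0.08,0.005,0],
    [0.08,0.005,0],
  ],
  rot=[
    [0,0,0],
    [0,0,0],
    [0,0,0],
    [0,0,0],
    [0,0,0],
    [0,0,0],
    [0,0,0],
    [0,0,0],
    [0,0,0],
    [0,0,0],
    [0,0,0],
    [0,0,0],
    [0,0,0],
    [0,0,0],
    [0,0,0],
    [0,0,0],
    [0,0,0],
    [0,0,0],
  ],
)

```text
time: 24.18
ee_pos: [0.5826, -0.0042, -0.0136]
eef_rot: [-0.028, 1.0, 0.0, 0.0]
ft_force: [0.1, -0.4, 0.2]
width: 0.0256
grip_force: 0.0
```

Request:
arm_command(
  xyz=[
    [0.002,0.0001,0],
    [0.004,0.0002,0],
    [0.006,0.0003,0],
    [0.006,0.0003,0],
  ],
  rot=[
    [0,0,0],
    [0,0,0],
    [0,0,0],
    [0,0,0],
  ],
)

```text
time: 24.52
ee_pos: [0.5884, -0.004, -0.0136]
eef_rot: [-0.028, 1.0, 0.0, 0.0]
ft_force: [-1.1, -0.1, -0.3]
width: 0.0254
grip_force: 0.0
```

```bash
python3 -c "from red import *; red()"
```

```text
side [287 182   4   8  26] [0.632  0.0874 0.038 ] rack [-0.0325  0.133 ]
side [283 200   9   8  32] [ 0.6334 -0.0131  0.038 ] rack [-0.0368  0.0326]
side timer 0.78 [ 0.357 -0.056 -0.003]
side timer 0.55 [ 0.41  -0.152  0.003]
side timer 0.52 [ 0.628  0.002 -0.007]
side docked_timer 0.59 [0.628 0.092 0.   ]
top [199 154   5  12  43] [0.6225 0.1033 0.038 ] rack [-0.0411  0.1494]
top timer 0.53 [ 0.359 -0.055  0.001]
top docked_timer 0.49 [ 0.625  0.091 -0.002]
24.8167 [ 0.58802561 -0.00400236 -0.01357678] [-0.12759544  0.66062719  0.7118595 ] 0.0256685718688505
```

Nearly home, but no wall force yet. I'll push on gently in small steps until the wall reacts.

Request:
arm_command(
  xyz=[
    [0.001,0.0001,0],
    [0.002,0.0001,0],
    [0.003,0.0002,0],
    [0.003,0.0002,0],
  ],
  rot=[
    [0,0,0],
    [0,0,0],
    [0,0,0],
    [0,0,0],
  ],
)

```text
time: 25.15
ee_pos: [0.5912, -0.0038, -0.0137]
eef_rot: [-0.028, 1.0, 0.0, -0.0]
ft_force: [-1.5, -0.4, -0.4]
width: 0.0254
grip_force: 0.1
```

Request:
arm_command(
  xyz=[
    [0.001,0.0001,0],
    [0.002,0.0001,0],
    [0.002,0.0001,0],
    [0.002,0.0001,0],
  ],
  rot=[
    [0,0,0],
    [0,0,0],
    [0,0,0],
    [0,0,0],
  ],
)

```text
time: 25.48
ee_pos: [0.5929, -0.0037, -0.0137]
eef_rot: [-0.028, 1.0, 0.0, -0.0]
ft_force: [-1.3, -0.3, 0.4]
width: 0.0251
grip_force: 0.8
```

Request:
arm_command(
  xyz=[
    [0.001,0.0001,0],
    [0.002,0.0001,0],
    [0.002,0.0001,0],
    [0.002,0.0001,0],
  ],
  rot=[
    [0,0,0],
    [0,0,0],
    [0,0,0],
    [0,0,0],
  ],
)

```text
time: 25.82
ee_pos: [0.5932, -0.0037, -0.014]
eef_rot: [-0.028, 1.0, -0.0, -0.002]
ft_force: [-9.3, -0.5, 6.4]
width: 0.0253
grip_force: 4.7
```

```bash
python3 - <<'E'
from h import *
F=[]
for i in range(8): r.camera("side"); F.append(r.read_state()["ft_force"])
print(np.mean(F,0),r.read_state()["ee_pos"])
E
```

```text
[-9.215287   -0.69486251  6.09240559] [ 0.59322746 -0.00373653 -0.01397589]
```

The wall reacts with 9 N, so the timer is home. Backing straight off, then up and clear.

Request:
arm_command(
  xyz=[
    [-0.003,-0.0002,0],
    [-0.01,-0.0006,0],
    [-0.03,-0.0017,0],
    [-0.06,-0.0034,0],
    [-0.09,-0.005,0],
    [-0.11,-0.006,0],
    [-0.12,-0.0068,0.02],
    [-0.12,-0.0068,0.06],
    [-0.12,-0.0068,0.1],
    [-0.12,-0.0068,0.14],
    [-0.12,-0.0068,0.17],
    [-0.12,-0.04,0.19],
    [-0.12,-0.08,0.2],
    [-0.12,-0.12,0.2],
    [-0.12,-0.16,0.2],
    [-0.12,-0.2,0.2],
    [-0.12,-0.24,0.2],
    [-0.12,-0.28,0.2],
    [-0.12,-0.28,0.2],
    [-0.12,-0.28,0.2],
  ],
  rot=[
    [0,0,0],
    [0,0,0],
    [0,0,0],
    [0,0,0],
    [0,0,0],
    [0,0,0],
    [0,0,0],
    [0,0,0],
    [0,0,0],
    [0,0,0],
    [0,0,0],
    [0,0,0],
    [0,0,0],
    [0,0,0],
    [0,0,0],
    [0,0,0],
    [0,0,0],
    [0,0,0],
    [0,0,0],
    [0,0,0],
  ],
)

```text
time: 27.88
ee_pos: [0.4742, -0.286, 0.1859]
eef_rot: [-0.026, 1.0, 0.0, -0.0]
ft_force: [-0.1, 0.1, -0.7]
width: 0.0252
grip_force: 0.0
```

```bash
python3 - <<'E'
from red import *
red()
A=[]
for c,(x,y) in (("side",(220,150)),("top",(165,100))):
    im=r.camera(c)[:,:,::-1]; A.append(cv2.resize(im[y:y+130,x:x+110],None,fx=3.5,fy=3.5,interpolation=cv2.INTER_CUBIC))
cv2.imwrite("pics/fin.png",np.hstack(A))
E
```

```text
side [281 182  10   8  66] [0.6233 0.0852 0.038 ] rack [-0.0413  0.1313]
side [282 199  11   9  82] [ 0.63   -0.0071  0.038 ] rack [-0.0399  0.0388]
side timer 0.87 [ 0.357 -0.058  0.   ]
side timer 0.83 [ 0.412 -0.15   0.003]
side timer 0.79 [ 0.636 -0.002 -0.003]
side docked_timer 0.5 [0.626 0.089 0.002]
top [234 151  13  12 125] [0.6294 0.0007 0.038 ] rack [-0.04    0.0466]
top [199 153  13  13 131] [0.6226 0.093  0.038 ] rack [-0.0415  0.1391]
top timer 0.72 [ 0.413 -0.147 -0.003]
top timer 0.56 [ 0.36  -0.056 -0.001]
top docked_timer 0.95 [ 0.627  0.088 -0.001]
28.1833 [ 0.47539964 -0.28250081  0.18665476] [ 0.26134012  0.19274351 -0.69686848] 0.02504471261869407
```

View pics/fin.png

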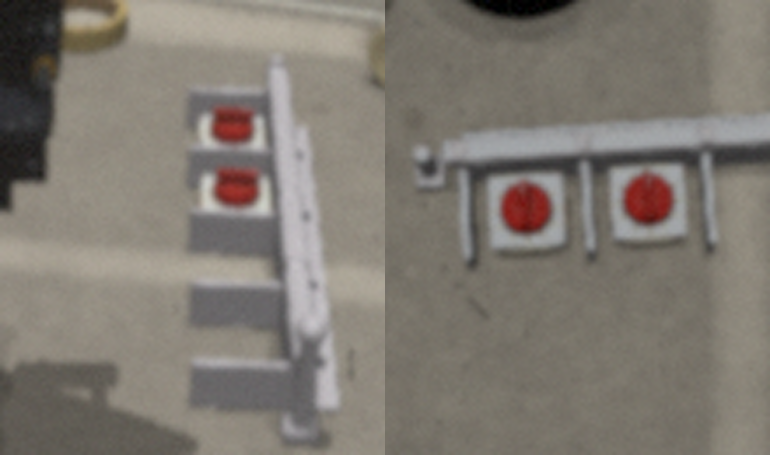

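The timer (top crop (648,200)) sits square in the third gap from the ball post, against the wall and level with the docked timer at (527,209). The arm is clear, so I'm handing in.

```bash
python3 -c "from bench import r; print(r.close_job())"
```

```text
the job is handed in; nothing more can be done
None
```

The fingertips ran along the rail to the third gap from the tall post, and the timer was then slid fully home there against the back wall. The arm is clear and the job is handed in, though `close_job()` returned no verdict.

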